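Comb the mixing rods into two rows

TASK

Take the rake by its orange handle and comb all six rods, from the tray's open end, into two close parallel rows lying flat along the blue rail, three in each bay. The rods differ in thickness, so one row comes out wider: turn the rake by feel until it presses both rows home at once, for a second, with about 5 newtons on each and never more than 12 on a rod. Leave the rows snug against the rail and stand the rake upright back on its black mat; touch the rods only with the rake, do not lean on the tray with it, and leave the eyepieces, slide box and dish alone.

Things in the scene. Friction and masses are not known exactly. Their poses are not given: they have to be found in the camera images.
- tray: Fixed rigid tray, 238 (x) by 222 (y) mm; grey floor, top 6 mm above the bench, from y = -115 to +107 mm. Origin on the bench, midway between the side walls. Blue rail at the +y end: inner face y = +95 mm, top at 22 mm. White side walls (inner faces x = -113, +113 mm, top at 20 mm) and a divider (6 mm thick, at x = 0, top at 18 mm) along y make two bays. No wall at the -y end (open end).
- rail (a point): Foot of the blue rail's inner face: on the tray floor (6 mm above the bench), at the middle of the tray's width. Axes as the tray's: +y points into the rail, x runs along it.
- rake: Loose hand rake, about 0.2 kg, standing on its teeth; origin under its centre at the tooth tips. Head bar 180 (x) by 30 (y) mm, 24 to 38 mm above the tips; upright orange handle 32 (x) by 24 (y) mm, 38 to 104 mm above. Steel teeth 7 mm thick: front row on the +y side, its face 15 mm from the centre; a few on the -y side. Front teeth at 40, 52, 64, 76 mm either side in x; the gap between straddles the divider.
- handle (a point): Good grip height on the rake's handle: on its centre line, 82 mm above the tooth tips (22 mm below the handle's top). Axes as the rake's.
- mat: Fixed black rubber parking mat, 235 (x) by 75 (y) mm, 3 mm thick, origin under its centre on the bench. The rake stands on it at the start, its long axis along the mat's x.
- rod1: Loose smooth yellow plastic rod, round, 90 mm long, lying askew on the tray floor. Three of the six are 8 mm thick and three 11 mm (under 30 g); which is which is not told. Each bay holds three rods, one or two of them thick, so one row comes out 3 mm wider than the other. They lie apart and leave 55 mm of floor clear at the open end. Origin at its centre, x along the rod. It rolls.
- rod2: Loose smooth yellow plastic rod, round, 90 mm long, lying askew on the tray floor. Three of the six are 8 mm thick and three 11 mm (under 30 g); which is which is not told. Each bay holds three rods, one or two of them thick, so one row comes out 3 mm wider than the other. They lie apart and leave 55 mm of floor clear at the open end. Origin at its centre, x along the rod. It rolls.
- rod3: Loose smooth yellow plastic rod, round, 90 mm long, lying askew on the tray floor. Three of the six are 8 mm thick and three 11 mm (under 30 g); which is which is not told. Each bay holds three rods, one or two of them thick, so one row comes out 3 mm wider than the other. They lie apart and leave 55 mm of floor clear at the open end. Origin at its centre, x along the rod. It rolls.
- rod4: Loose smooth yellow plastic rod, round, 90 mm long, lying askew on the tray floor. Three of the six are 8 mm thick and three 11 mm (under 30 g); which is which is not told. Each bay holds three rods, one or two of them thick, so one row comes out 3 mm wider than the other. They lie apart and leave 55 mm of floor clear at the open end. Origin at its centre, x along the rod. It rolls.
- rod5: Loose smooth yellow plastic rod, round, 90 mm long, lying askew on the tray floor. Three of the six are 8 mm thick and three 11 mm (under 30 g); which is which is not told. Each bay holds three rods, one or two of them thick, so one row comes out 3 mm wider than the other. They lie apart and leave 55 mm of floor clear at the open end. Origin at its centre, x along the rod. It rolls.
- rod6: Loose smooth yellow plastic rod, round, 90 mm long, lying askew on the tray floor. Three of the six are 8 mm thick and three 11 mm (under 30 g); which is which is not told. Each bay holds three rods, one or two of them thick, so one row comes out 3 mm wider than the other. They lie apart and leave 55 mm of floor clear at the open end. Origin at its centre, x along the rod. It rolls.
- eyepiece1: Loose black microscope eyepiece standing on the bench, 32 mm thick, 44 mm high, origin under its centre. A bystander.
- eyepiece2: Loose black microscope eyepiece standing on the bench, 32 mm thick, 44 mm high, origin under its centre. A bystander.
- slidebox: Loose blue slide box on the bench, 85 by 60 by 32 mm high, origin under its centre. A bystander.
- dish: Loose glass dish on the bench, 60 mm across, 14 mm high, origin under its centre. A bystander.
Mind the look-alikes: they are no part of the job. Several things look just like the rake: the one meant starts farthest to the robot's right.

How it is judged (in metres and radians):
On the way, in this order (a step that is already met when the one before it is completed fails the run):
1. the rake is lifted off its mat (z of rake in the frame of mat above 0.03 m), for 0.1 s.
2. the rake presses both rows (over 2 N on each) with all six rods lying flat, parallel and close along the rail (y of rod1 in the frame of rail between -0.029 and 0 m and z of each of rod1, rod2, rod3, rod4, rod5, rod6 in the frame of rail below 0.008 m and angle between the x axis of each of rod1, rod2, rod3, rod4, rod5, rod6 and the x axis of tray, either way round below 0.07 rad and y of rod2 in the frame of rail between -0.029 and 0 m and y of rod3 in the frame of rail between -0.029 and 0 m and y of rod4 in the frame of rail between -0.029 and 0 m and y of rod5 in the frame of rail between -0.029 and 0 m and y of rod6 in the frame of rail between -0.029 and 0 m and x of each of rod1, rod3 in the frame of rail below 0 m and x of each of rod5, rod2 in the frame of rail above 0 m and ((x of rod4 in the frame of rail below 0 m and x of rod6 in the frame of rail above 0 m) or (x of rod4 in the frame of rail above 0 m and x of rod6 in the frame of rail below 0 m)) and ((x of rod1 in the frame of rail below 0 m and contact force between rake and rod1 above 2 N) or (x of rod2 in the frame of rail below 0 m and contact force between rake and rod2 above 2 N) or (x of rod3 in the frame of rail below 0 m and contact force between rake and rod3 above 2 N) or (x of rod4 in the frame of rail below 0 m and contact force between rake and rod4 above 2 N) or (x of rod5 in the frame of rail below 0 m and contact force between rake and rod5 above 2 N) or (x of rod6 in the frame of rail below 0 m and contact force between rake and rod6 above 2 N)) and ((x of rod1 in the frame of rail above 0 m and contact force between rake and rod1 above 2 N) or (x of rod2 in the frame of rail above 0 m and contact force between rake and rod2 above 2 N) or (x of rod3 in the frame of rail above 0 m and contact force between rake and rod3 above 2 N) or (x of rod4 in the frame of rail above 0 m and contact force between rake and rod4 above 2 N) or (x of rod5 in the frame of rail above 0 m and contact force between rake and rod5 above 2 N) or (x of rod6 in the frame of rail above 0 m and contact force between rake and rod6 above 2 N))), for 0.5 s.
At the end, for the whole second after the job is handed in: All six rods lie on the tray floor three in each bay as at the start, centres within 29 mm of the rail's inner face, within 0.07 rad of parallel to the rail; the rake stands upright on its mat (centre within 30 mm in x and 22 mm in y, turned under 0.3 rad); all at rest (y of rod1 in the frame of rail between -0.029 and 0 m and z of each of rod1, rod2, rod3, rod4, rod5, rod6 in the frame of rail below 0.008 m and angle between the x axis of each of rod1, rod2, rod3, rod4, rod5, rod6 and the x axis of tray, either way round below 0.07 rad and y of rod2 in the frame of rail between -0.029 and 0 m and y of rod3 in the frame of rail between -0.029 and 0 m and y of rod4 in the frame of rail between -0.029 and 0 m and y of rod5 in the frame of rail between -0.029 and 0 m and y of rod6 in the frame of rail between -0.029 and 0 m and x of each of rod1, rod3 in the frame of rail below 0 m and x of each of rod5, rod2 in the frame of rail above 0 m and ((x of rod4 in the frame of rail below 0 m and x of rod6 in the frame of rail above 0 m) or (x of rod4 in the frame of rail above 0 m and x of rod6 in the frame of rail below 0 m)) and x of rake in the frame of mat between -0.03 and 0.03 m and y of rake in the frame of mat between -0.022 and 0.022 m and z of rake in the frame of mat below 0.007 m and angle between rake's own z axis and vertical below 0.08 rad and angle between the x axis of rake and the x axis of mat, either way round below 0.3 rad and linear speed of each of rod1, rod2, rod3, rod4, rod5, rod6, rake below 0.02 m/s); the robot touches nothing.
It fails at once if a rod is pressed by the rake with more than 15 N (contact force between rake and rod1 above 15 N or contact force between rake and rod2 above 15 N or contact force between rake and rod3 above 15 N or contact force between rake and rod4 above 15 N or contact force between rake and rod5 above 15 N or contact force between rake and rod6 above 15 N).
It fails at once if the rake is pressed on the tray with more than 35 N (contact force between rake and tray above 35 N).
It fails at once if the gripper or arm touches a rod (contact force between any of the fingers, the arm and rod1 above 0.3 N or contact force between any of the fingers, the arm and rod2 above 0.3 N or contact force between any of the fingers, the arm and rod3 above 0.3 N or contact force between any of the fingers, the arm and rod4 above 0.3 N or contact force between any of the fingers, the arm and rod5 above 0.3 N or contact force between any of the fingers, the arm and rod6 above 0.3 N).
It fails at once if a bystander is moved by more than 15 mm (distance of any of eyepiece1, eyepiece2, slidebox, dish from where it was at the start of the episode above 0.015 m).
It also fails if it takes over 64 s, if anything falls off the work surface, if the arm or the gripper's body presses on something with over 40 N, if the wrist force passes 120 N, or if a joint passes its speed limit or range.

ROBOT

A 6-joint arm with a two-finger parallel gripper is mounted at the origin on the work surface. World frame = base frame: x ahead of the robot, y to its left, z up, the work surface at z = 0. Lengths are in m, angles in degrees, forces in N, time in s.
With the tool pointing down it reaches from about 0.3 to 0.775 m from the base axis. Payload 14.6 kg.
Tool frame: the origin (TCP) lies on the centre line of the jaws, within the pads' length; the fingertips stand 11 mm ahead of it and the grasp point (between the pads) lies 8 mm behind it; z points along the fingers, y is the line along which they close (so a half turn about z gives the same grasp; the last joint's range is limited). The gripper opens to 94 mm and grips with 3 to 60 N. Pads are 16 mm wide; open, the fingers measure 119 mm over their backs; the gripper's body (75 mm by 177 mm) begins 78 mm behind the grasp point.
Start: joints at [69.924, 17.183, 87.147, -0, 75.671, -3.816], TCP at [0.154, 0.528, 0.216] pointing down, gripper open.
Joint ranges: [-173.82, 173.82], [-45.26, 126.66], [13.44, 144.39], [-59.66, 239.66], [0, 175.72], [-146.38, 146.38]. Speed limits (degrees/s): [127.2, 127.2, 147.25, 180, 180, 180].

INTERFACE

Orientations are given as [roll, pitch, yaw] about the fixed x, y, z axes, in that order (R = Rz(yaw) Ry(pitch) Rx(roll)).
In Python, from workcell import telemetry, imaging, order gives the robot as it stands.
- The arm moves only by the tool arm_command, never from a script. Its argument "targets" is a list of rows, each a list of 3 entries, a list of its own where there are three numbers: the opening, from -1 (shut) to 1 (fully open), so that 0 is half open, then the shift along the tool's x, y, z as a fraction of full scale, then the turn, a rotation vector about the tool's x, y, z as a fraction of full scale. A call has 1 to 12 rows; each row shifts and turns the commanded pose from where the row before left it, along the tool's axes as they then stand; what a row does not reach is not made up. Full scale, the value 1, is 0.25 m for a shift and pi/2 rad for a turn. A row lasts 1/8 s, in which the tool goes at most 62.5 mm and 10.7 degrees, less where a joint would pass 70% of its speed; a pose out of reach is approached as far as the arm can. A call with a number of a shift or a turn outside -1 to 1 is refused whole. A call with a gripper value outside its range is refused whole. The fingers move at their own pace and stop on an object; "grip_force" is the grip in N (left out, the last holds). Time passes only in rows, so rows that do not move let the fingers close. It gives the time, the measured TCP pose, the force, the opening and the grip force at its end, in the units of the state.
- telemetry.get_obs(): the state, without advancing time (a new reading comes with each control period).
- imaging.get_image(name): name is "scene" or "top" or "wrist"; returns the picture (480x640x3 uint8, red, green, blue); there is no depth.
- imaging.camera_model(name): a dict with "K" (3x3 intrinsics, pixels), "R" (3x3) and "t" (3): a world point X has camera coordinates R X + t. Camera axes: x right, y down, z forward; pixel columns grow to the right and rows downward; lengths in m; the calibration is good to about 2 mm. The wrist camera is an equidistant fisheye: a pixel r from the principal point sees the ray r / f radians off the axis. A picture is of the moment at which its call begins: read the wrist's pose just before it. camera_model takes no time and is no camera call; for the wrist camera it gives the pose at the moment of the call.
- order.finish_job(): hands the job in; it is judged then, once.
The state is a dict: "time_s": time; "qpos": joint angles; "dq": joint speeds; "tau": joint torques, N m; "ee_pos": TCP position; "tool_rot": TCP orientation; "wrist_force": force on the tool from outside, world axes, zero at the start; "wrist_torque": the same for the moment, N m; "gripper_width": opening from 0.0 (shut) to 1.0 (fully open); "gripper_force": force on a finger pad.
Only numpy, scipy, OpenCV 4.12 (cv2) and the standard library are available. Lean on these libraries where they do the work, as an engineer would, in place of code of your own. Each camera call takes 0.05 s, during which the arm holds its last target. There are 200 camera calls.

## Working session

There is one attempt and no reset: what is moved stays moved. The work goes in short steps, Python scripts to look and compute and a tool call to move; the robot and the scene stay as the last step left them, time stands still between calls to the robot, and variables do not carry over. Pictures are saved under pics/ and viewed, at most 13 in all, crops included, and the job is handed in when it is done.

Besides the shell and the picture viewer there is one more tool, called after "Request:" as a command line: name --argument value ..., lists and objects as JSON in quotes. arm_command: Moves the arm, as the interface text tells. Shift numbers are shares of 0.25 m and turn numbers shares of pi/2 rad, none past 1 either way. Its arguments: {"type":"object","properties":{"targets":{"type":"array","items":{"type":"array"}},"grip_force":{"type":"number"}},"required":["targets"]}

```bash
mkdir -p pics; ls; python3 - <<'E'
from workcell import telemetry, imaging
import cv2, numpy as np
np.set_printoptions(precision=4,suppress=True)
for n in ("scene","top"):
    cv2.imwrite(f"pics/{n}1.png",imaging.get_image(n)[:,:,::-1])
    m=imaging.camera_model(n); print(n,m["K"],m["R"],m["t"])
print(telemetry.get_obs())
E
```

```text
pics
scene [[489.5891   0.     318.8909]
 [  0.     489.5891 239.5214]
 [  0.       0.       1.    ]] [[-0.4875  0.8731 -0.0017]
 [ 0.5711  0.3174 -0.7571]
 [-0.6605 -0.3701 -0.6533]] [ 0.2397 -0.3012  1.3969]
top [[483.1944   0.     318.9231]
 [  0.     483.1944 238.9964]
 [  0.       0.       1.    ]] [[ 0.0221 -0.9998  0.0025]
 [-0.9972 -0.0223 -0.0716]
 [ 0.0716 -0.0009 -0.9974]] [0.0408 0.6197 0.8819]
{'time_s': 0.1, 'qpos': array([69.925 , 17.2123, 87.175 ,  0.0014, 75.6689, -3.8172]), 'dq': array([-0.0763, -0.0578, -0.0455,  0.0421, -0.0231,  0.0199]), 'tau': array([  0.0029, -53.2645, -35.3278,   0.071 ,   0.0235,  -0.    ]), 'ee_pos': array([0.1539, 0.5278, 0.216 ]), 'tool_rot': array([-179.944 ,   -0.0051,  163.7418]), 'wrist_force': array([0.1177, 0.2192, 0.3139]), 'wrist_torque': array([0.0208, 0.0186, 0.0271]), 'gripper_force': 0.0, 'gripper_width': 0.9996307747085774}
```

View pics/scene1.png

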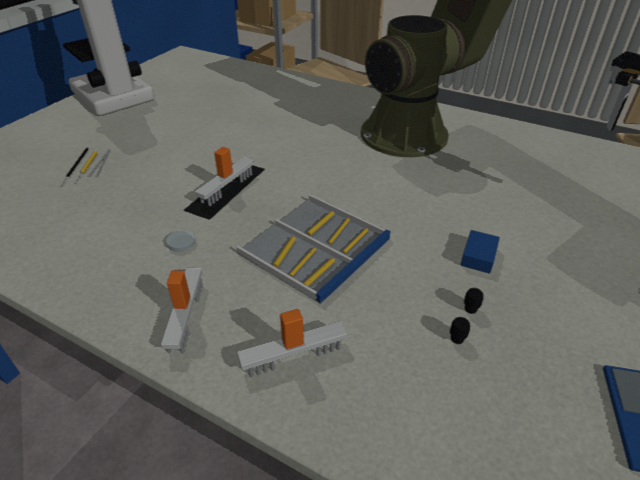

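View pics/top1.png

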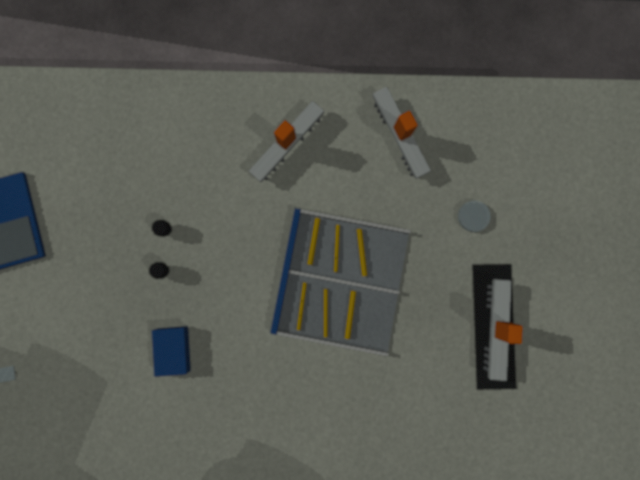

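The top view shows the tray centred near (345,282), with its blue rail on the left (world +y). My rake is on the black mat at (495,330), handle at (508,332), and its front teeth face left. The two look-alike rakes are at the top, the dish is at (474,216), and the eyepieces and slide box are at the left.

```bash
cat > h.py <<'E'
from workcell import telemetry, imaging
import cv2, numpy as np
from scipy.spatial.transform import Rotation as Ro
np.set_printoptions(precision=4,suppress=True)
def ray(m,u,v,fish=False):
    K=m["K"];p=np.array([(u-K[0,2])/K[0,0],(v-K[1,2])/K[1,1]])
    r=np.hypot(*p)
    d=np.array([*(p*(np.sin(r)/max(r,1e-9))),np.cos(r)]) if fish else np.array([*p,1.])
    d=m["R"].T@d; return -m["R"].T@m["t"], d/np.linalg.norm(d)
def onz(m,u,v,z,fish=False):
    c,d=ray(m,u,v,fish); return c+d*(z-c[2])/d[2]
def tri(rays):
    A=np.zeros((3,3));b=np.zeros(3)
    for c,d in rays:
        P=np.eye(3)-np.outer(d,d);A+=P;b+=P@c
    X=np.linalg.solve(A,b); return X,[np.linalg.norm((np.eye(3)-np.outer(d,d))@(X-c)) for c,d in rays]
def proj(m,X,fish=False):
    c=(m["R"]@np.asarray(X,float).T).T+m["t"]
    K=m["K"]
    if fish:
        r=np.hypot(c[:,0],c[:,1]);k=np.arctan2(r,c[:,2])/np.maximum(r,1e-9)
        return np.c_[c[:,0]*k*K[0,0]+K[0,2],c[:,1]*k*K[1,1]+K[1,2]]
    return np.c_[c[:,0]/c[:,2]*K[0,0]+K[0,2],c[:,1]/c[:,2]*K[1,1]+K[1,2]]
E
python3 - <<'E'
from h import *
ms={n:imaging.camera_model(n) for n in("top","scene","wrist")}
t=ms["top"]; print("wristcam",ms["wrist"])
print("cam",-t["R"].T@t["t"])
for n,z,p in [("mat",.003,[(473,265),(511,265),(516,388),(478,388)]),("tray rail top",.022,[(297,210),(274,332)]),("wall end",.02,[(411,234),(393,354)]),("div",.018,[(292,272),(401,293)]),("dish",.014,[(474,216)])]:
    P=np.array([onz(t,u,v,z)[:2] for u,v in p]); print(n,P.ravel(),P.mean(0))
def blobs(n,lo,hi,a):
    im=cv2.imread(f"pics/{n}1.png");h=cv2.cvtColor(im,cv2.COLOR_BGR2HSV);mk=cv2.inRange(h,lo,hi)
    k,_,s,c=cv2.connectedComponentsWithStats(mk); L=_
    for i in range(1,k):
        if s[i,4]>a:
            yx=np.argwhere(L==i); yield c[i],s[i],yx[:,::-1].astype(np.float32)
for c,s,pts in blobs("top",(20,120,60),(35,255,255),40):
    r=cv2.minAreaRect(pts); b=cv2.boxPoints(r); W=np.array([onz(t,u,v,.011)[:2] for u,v in b])
    print("rod",c,onz(t,*c,.011)[:2],r[1],np.linalg.norm(W[0]-W[1]),np.linalg.norm(W[1]-W[2]))
for n in("top","scene"):
    for c,s,p in blobs(n,(3,150,60),(15,255,255),80): print(n,"orange",c,s)
E
```

```text
wristcam {'K': array([[371.6483,   0.    , 316.1972],
       [  0.    , 371.6483, 241.3544],
       [  0.    ,   0.    ,   1.    ]]), 'R': array([[ 0.282 ,  0.9594, -0.0016],
       [ 0.9223, -0.2707,  0.2758],
       [ 0.2641, -0.0792, -0.9612]]), 't': array([-0.549 , -0.0278,  0.391 ])}
cam [0.5539 0.0554 0.9239]
mat [ 0.577  -0.24    0.5786 -0.3124  0.3488 -0.3203  0.3473 -0.2492] [ 0.4629 -0.2805]
tray rail top [0.6724 0.097  0.4448 0.1337] [0.5586 0.1153]
wall end [ 0.6321 -0.1181  0.4092 -0.0867] [ 0.5207 -0.1024]
div [ 0.556   0.1036  0.5214 -0.1007] [0.5387 0.0014]
dish [ 0.6695 -0.2384] [ 0.6695 -0.2384]
rod [313.2426 241.1581] [0.6151 0.0652] (5.753964424133301, 47.01811218261719) 0.0892251699568497 0.01093500827963062
rod [336.3096 247.8173] [0.6035 0.0213] (4.222912311553955, 46.13418197631836) 0.08739802800470294 0.008016314087103628
rod [361.4735 252.1212] [ 0.5964 -0.0264] (46.73649978637695, 5.60837984085083) 0.010652051667092401 0.08837580385543346
rod [301.2673 305.7574] [0.4932 0.0849] (4.278584957122803, 47.51481246948242) 0.08845010730616465 0.00805369520070507
rod [325.4583 312.7135] [0.4813 0.0393] (47.0, 4.0) 0.0075214633373844935 0.08734408218129834
rod [349.883  314.4255] [ 0.4791 -0.0065] (5.947366714477539, 47.645015716552734) 0.08857058458495841 0.011175068034218803
top orange [405.2083 124.8652] [395 111  22  28 408]
top orange [284.6364 134.0331] [275 121  20  27 363]
top orange [508.9622 332.2248] [496 322  26  22 476]
scene orange [223.34   161.8875] [215 147  17  31 400]
scene orange [178.2324 289.3463] [167 271  23  38 641]
scene orange [291.8571 328.4245] [281 309  23  40 735]
```

Request:
arm_command --targets '[[1,[-0.2,0,0],[0,0,-0.102]],[1,[-0.2,0,0],[0,0,-0.102]],[1,[-0.12,-0.2,0],[0,0,0]],[1,[-0.12,-0.22,0],[0,0,0]],[1,[-0.12,-0.22,0],[0,0,0]],[1,[-0.12,-0.22,0],[0,0,0]],[1,[-0.12,-0.22,0],[0,0,0]],[1,[-0.03,-0.22,0],[0,0,0]],[1,[-0.03,-0.22,0],[0,0,0]],[1,[-0.03,-0.22,0],[0,0,0]],[1,[-0.03,-0.22,0],[0,0,0]],[1,[-0.03,-0.22,0],[0,0,0]]]'

```text
time_s: 1.6
ee_pos: [0.4586, -0.0313, 0.2164]
tool_rot: [-180.0, 0.0, -177.9]
wrist_force: [0.7, 1.5, 0.1]
gripper_width: 0.998
gripper_force: 0.0
```

Request:
arm_command --targets '[[1,[0,-0.22,0],[0,0,0]],[1,[0,-0.22,0],[0,0,0]],[1,[0,-0.22,0],[0,0,0]],[1,[0,-0.2,0],[0,0,0]],[1,[0,-0.1,0],[0,0,0]],[1,[0,0,0],[0,0,0]]]'

```text
time_s: 2.35
ee_pos: [0.467, -0.2704, 0.2158]
tool_rot: [180.0, -0.1, -178.0]
wrist_force: [-0.1, 0.9, -0.4]
gripper_width: 1.003
gripper_force: 0.0
```

```bash
python3 - <<'E'
from h import *
o=telemetry.get_obs(); print(o["time_s"],o["ee_pos"],o["tool_rot"],o["qpos"])
m=imaging.camera_model("wrist"); print(repr(m))
im=imaging.get_image("wrist"); cv2.imwrite("pics/w1.png",im[:,:,::-1])
E
```

```text
2.35 [ 0.467  -0.2704  0.2158] [ 179.967    -0.0535 -178.0239] [ -33.9534   15.9286   88.8477   -0.0048   75.2864 -125.9283]
{'K': array([[371.6483,   0.    , 316.1972],
       [  0.    , 371.6483, 241.3544],
       [  0.    ,   0.    ,   1.    ]]), 'R': array([[-0.0324,  0.9995,  0.0003],
       [ 0.961 ,  0.0311,  0.2748],
       [ 0.2746,  0.0092, -0.9615]]), 't': array([ 0.2859, -0.4688,  0.264 ])}
```

View pics/w1.png

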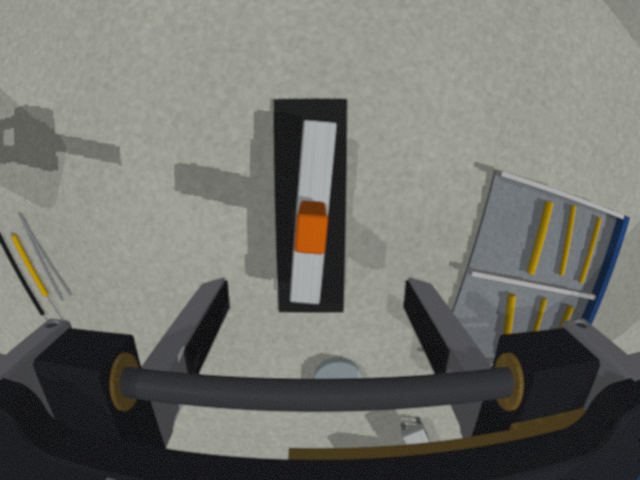

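The wrist view shows my rake's handle top at (312,233) and its bar running from (320,122) to (305,303), slightly turned on the mat. The tray is at the right.

```bash
python3 - <<'E'
from h import *
w=imaging.camera_model("wrist"); t=imaging.camera_model("top")
im=cv2.imread("pics/w1.png"); h=cv2.cvtColor(im,cv2.COLOR_BGR2HSV)
# bright orange top face in the wrist view
mk=cv2.inRange(h,(3,150,180),(18,255,255)); p=cv2.findNonZero(mk); r=cv2.minAreaRect(p); print("wrist top face",r)
tp=cv2.imread("pics/top1.png"); ht=cv2.cvtColor(tp,cv2.COLOR_BGR2HSV)
cv2.imwrite("pics/crop.png",cv2.resize(tp[255:395,460:540],None,fx=4,fy=4,interpolation=cv2.INTER_CUBIC))
uv=r[0]
for z in(.104,.107,.11): print(z,onz(w,*uv,z,True))
for tc in [(514.5,333.5),(513,333)]: print("tri",tri([ray(w,*uv,True),ray(t,*tc)]))
B=np.array([onz(w,u,v,.041,True)[:2] for u,v in[(305.5,122),(336,123),(291,302),(319.5,303)]])
print("bar",B.ravel(),B.mean(0)); 
for a,b in((2,0),(3,1)): 
    d=B[b]-B[a]; print("bar len",np.linalg.norm(d),"yaw",np.degrees(np.arctan2(-d[1],-d[0])))
M=np.array([onz(w,u,v,.003,True)[:2] for u,v in[(275,99),(347,98),(280,311),(343,311)]])
print("mat",M.ravel(),M.mean(0))
for a,b in((2,0),(3,1)):
    d=M[a]-M[b]; print("mat len",np.linalg.norm(d),"yaw",np.degrees(np.arctan2(d[1],d[0])))
E
```

```text
wrist top face ((311.44671630859375, 234.0860595703125), (25.89322280883789, 34.31304168701172), 5.19442892074585)
0.104 [ 0.4613 -0.2738  0.104 ]
0.107 [ 0.4605 -0.2737  0.107 ]
0.11 [ 0.4597 -0.2737  0.11  ]
tri (array([ 0.4608, -0.2745,  0.1088]), [np.float64(0.0010935556181791064), np.float64(0.0010935556181790416)])
tri (array([ 0.4615, -0.2741,  0.1045]), [np.float64(0.0005244994168887244), np.float64(0.0005244994168885997)])
bar [ 0.3731 -0.2827  0.373  -0.2551  0.5498 -0.2926  0.5499 -0.2637] [ 0.4614 -0.2735]
bar len 0.17698140113568978 yaw -3.2270431597921805
bar len 0.17704949076822937 yaw -2.8055422110024866
mat [ 0.3484 -0.3153  0.3452 -0.243   0.5798 -0.3074  0.5773 -0.2356] [ 0.4627 -0.2753]
mat len 0.23160267155669137 yaw 1.9596911256293028
mat len 0.2322673158783105 yaw 1.8172011015253637
```

View pics/crop.png

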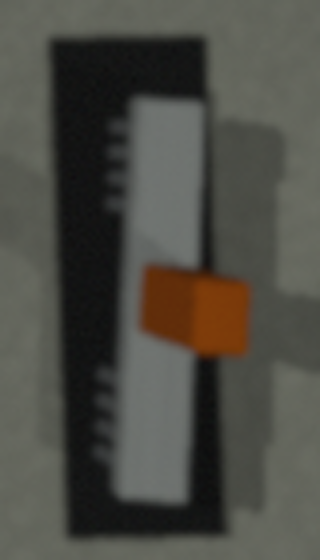

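The crop shows eight front teeth on the rake's +y (left) side, so the rake faces the tray. Next I grasp across the handle's y faces.

Request:
arm_command --targets '[[1,[0.024,-0.014,0],[0,0,0.056]],[1,[0,0,0.18],[0,0,0]],[1,[0,0,0.18],[0,0,0]],[1,[0,0,0.15],[0,0,0]],[1,[0,0,0.045],[0,0,0]],[1,[0,0,0],[0,0,0]]]'

```text
time_s: 3.15
ee_pos: [0.4619, -0.2724, 0.0782]
tool_rot: [180.0, -0.0, 177.1]
wrist_force: [-0.9, -0.4, 0.4]
gripper_width: 0.996
gripper_force: 0.0
```

Request:
arm_command --targets '[[-0.3,[0,0,0],[0,0,0]],[-0.3,[0,0,0],[0,0,0]],[-0.7,[0,0,0],[0,0,0]],[-0.7,[0,0,0],[0,0,0]],[-0.7,[0,0,0],[0,0,0]],[-0.7,[0,0,0],[0,0,0]]]' --grip_force 20

```text
time_s: 3.9
ee_pos: [0.4616, -0.273, 0.0777]
tool_rot: [180.0, -0.0, 177.1]
wrist_force: [0.1, 0.2, -0.3]
gripper_width: 0.398
gripper_force: 0.0
```

```bash
python3 - <<'E'
from h import *
o=telemetry.get_obs(); print(o)
E
```

```text
{'time_s': 3.9, 'qpos': array([ -34.5172,   24.4805,   97.2209,   -0.0004,   58.3038, -121.5712]), 'dq': array([ 0.0991, -0.0726, -0.0385, -0.0316, -0.033 , -0.0631]), 'tau': array([ -0.0027, -55.0128, -29.914 ,  -0.0448,   0.0568,   0.0002]), 'ee_pos': array([ 0.4616, -0.273 ,  0.0777]), 'tool_rot': array([179.9976,  -0.0046, 177.0543]), 'wrist_force': array([ 0.1109,  0.2415, -0.3407]), 'wrist_torque': array([0.0182, 0.0065, 0.0243]), 'gripper_force': 0.0, 'gripper_width': 0.3982593672394842}
```

Request:
arm_command --targets '[[-1,[0,0,0],[0,0,0]],[-1,[0,0,0],[0,0,0]],[-1,[0,0,0],[0,0,0]],[-1,[0,0,0],[0,0,0]],[-1,[0,0,0],[0,0,0]]]' --grip_force 45

```text
time_s: 4.53
ee_pos: [0.4615, -0.273, 0.0776]
tool_rot: [180.0, -0.0, 177.1]
wrist_force: [-0.1, -0.8, -2.5]
gripper_width: 0.252
gripper_force: 45.0
```

```bash
python3 - <<'E'
from h import *
o=telemetry.get_obs(); print({k:o[k] for k in("time_s","ee_pos","tool_rot","wrist_force","wrist_torque","gripper_width","gripper_force")})
# tray pose: fit known points to top-view pixels, scene check
from scipy.optimize import least_squares
t=imaging.camera_model("top")
pts=np.array([[-.113,.095,.022],[.113,.095,.022],[0,-.115,.018],[0,.095,.018]])
E
```

```text
{'time_s': 4.525, 'ee_pos': array([ 0.4615, -0.273 ,  0.0776]), 'tool_rot': array([179.9935,  -0.0102, 177.059 ]), 'wrist_force': array([-0.1117, -0.7703, -2.4757]), 'wrist_torque': array([-0.039 , -0.0215, -0.0076]), 'gripper_width': 0.25154378913567926, 'gripper_force': 44.999157786369324}
```

Request:
arm_command --targets '[[-1,[0,0,-0.06],[0,0,0]],[-1,[0,0,-0.12],[0,0,0]],[-1,[0,0,-0.06],[0,0,0]],[-1,[0,0,0],[0,0,0]]]'

```text
time_s: 5.03
ee_pos: [0.4619, -0.2732, 0.1388]
tool_rot: [-179.9, 0.1, 177.1]
wrist_force: [-0.0, 0.8, -3.7]
gripper_width: 0.252
gripper_force: 45.0
```

```bash
python3 - <<'E'
from h import *
o=telemetry.get_obs(); print({k:o[k] for k in("time_s","ee_pos","tool_rot","wrist_force","wrist_torque","gripper_width")})
t=imaging.camera_model("top")
tp=cv2.imread("pics/top1.png"); h=cv2.cvtColor(tp,cv2.COLOR_BGR2HSV)
mk=cv2.inRange(h,(100,120,40),(130,255,255)); k,L,s,c=cv2.connectedComponentsWithStats(mk)
for i in range(1,k):
    if s[i,4]>100 and 250<c[i][0]<320:
        r=cv2.minAreaRect(cv2.findNonZero((L==i).astype(np.uint8))); b=cv2.boxPoints(r)
        W=np.array([onz(t,*p,.022)[:2] for p in b]); print("rail",r,W.ravel(),W.mean(0))
        W=W[np.argsort(W[:,0])]; lo,hi=W[:2].mean(0),W[2:].mean(0); d=hi-lo; print(lo,hi,np.linalg.norm(d),"yaw",np.degrees(np.arctan2(d[1],d[0])))
# divider & walls: bright ridge, scan columns
g=cv2.cvtColor(tp,cv2.COLOR_BGR2GRAY).astype(float)
for nm,y0,y1,z,xs in(("div",272,293,.018,range(305,398,4)),("wall+",214,233,.02,range(310,405,4)),("wall-",335,352,.02,range(290,385,4))):
    x0,x1={"div":(292,401),"wall+":(300,411),"wall-":(279,393)}[nm]
    P=[]
    for x in xs:
        yc=y0+(y1-y0)*(x-x0)/(x1-x0); rows=np.arange(int(yc)-4,int(yc)+6); v=g[rows,x]; v=np.clip(v-np.median(v),0,None)
        P.append(onz(t,x,(v*rows).sum()/v.sum(),z)[:2])
    vx,vy,cx,cy=cv2.fitLine(np.float32(P),cv2.DIST_HUBER,0,.001,.001).ravel()
    print(nm,"yaw",np.degrees(np.arctan2(vy,vx))-90, "x at y=0",cx-cy*vx/vy)
E
```

```text
{'time_s': 5.025, 'ee_pos': array([ 0.4619, -0.2732,  0.1388]), 'tool_rot': array([-179.9368,    0.1054,  177.0609]), 'wrist_force': array([-0.0406,  0.7675, -3.7237]), 'wrist_torque': array([-0.0079, -0.0595, -0.0127]), 'gripper_width': 0.2518460113318094}
rail ((285.46063232421875, 271.0901184082031), (5.504332065582275, 124.7221908569336), 11.070201873779297) [0.4451 0.1396 0.6735 0.1013 0.6717 0.0911 0.4434 0.1296] [0.5584 0.1154]
[0.4443 0.1346] [0.6726 0.0962] 0.23157181289751436 yaw -9.549769774985197
div yaw -9.60984 x at y=0 0.5389388
wall+ yaw -9.078178 x at y=0 0.6571541
wall- yaw -9.413101 x at y=0 0.42017633
```

Request:
arm_command --targets '[[-1,[0,0,0],[0,0,0.036]],[-1,[0,0,0],[0,0,0.036]],[-1,[-0.014,0.1,0],[0,0,0]],[-1,[-0.022,0.15,0],[0,0,0]],[-1,[-0.022,0.15,0],[0,0,0]],[-1,[-0.022,0.15,0],[0,0,0]],[-1,[-0.022,0.15,0],[0,0,0]],[-1,[-0.022,0.1,0],[0,0,0]],[-1,[0,0.053,0],[0,0,0]],[-1,[0,0,0],[0,0,0]],[-1,[0,0,0],[0,0,0]]]'

```text
time_s: 6.4
ee_pos: [0.5268, -0.0684, 0.1375]
tool_rot: [-180.0, -0.0, 170.5]
wrist_force: [0.3, -0.1, -2.5]
gripper_width: 0.252
gripper_force: 45.0
```

```bash
cat >> h.py <<'E'
O=np.array([.5417,.0158]);YAW=-9.5
def st():
    o=telemetry.get_obs(); a=np.radians(YAW); ux=np.array([np.cos(a),np.sin(a)]);uy=np.array([-ux[1],ux[0]])
    d=o["ee_pos"][:2]-O; f=o["wrist_force"]; r=((o["tool_rot"][2]-180+180)%360)-180
    print("t",o["time_s"],"tray xy mm",np.array([d@ux,d@uy])*1e3,"z",o["ee_pos"][2]*1e3,"rakeyaw-tray",r-YAW,"F tray",f[:2]@ux,f[:2]@uy,f[2],"M",o["wrist_torque"])
    return o
E
python3 - <<'E'
from h import *
st()
m=imaging.camera_model("wrist"); im=imaging.get_image("wrist")[:,:,::-1].copy()
a=np.radians(YAW);R=np.array([[np.cos(a),-np.sin(a)],[np.sin(a),np.cos(a)]])
def T(p): p=np.asarray(p,float); return np.c_[p[:,:2]@R.T+O,p[:,2]]
for seg in([[-.113,.095,.022],[.113,.095,.022]],[[0,-.115,.018],[0,.095,.018]],[[-.113,-.115,.02],[-.113,.095,.02]],[[.113,-.115,.02],[.113,.095,.02]],[[-.113,-.115,.006],[.113,-.115,.006]]):
    s=np.linspace(seg[0],seg[1],20); q=np.round(proj(m,T(s),True)).astype(int); cv2.polylines(im,[q.reshape(-1,1,2)],False,(0,0,255),1)
cv2.imwrite("pics/w2.png",im)
E
```

```text
t 6.4 tray xy mm [ -0.8262 -85.5545] z 137.4905507944402 rakeyaw-tray 0.0404217598223795 F tray 0.32655908967014297 -0.08726326028521707 -2.5146027324812303 M [ 0.0328 -0.0385 -0.0296]
```

View pics/w2.png

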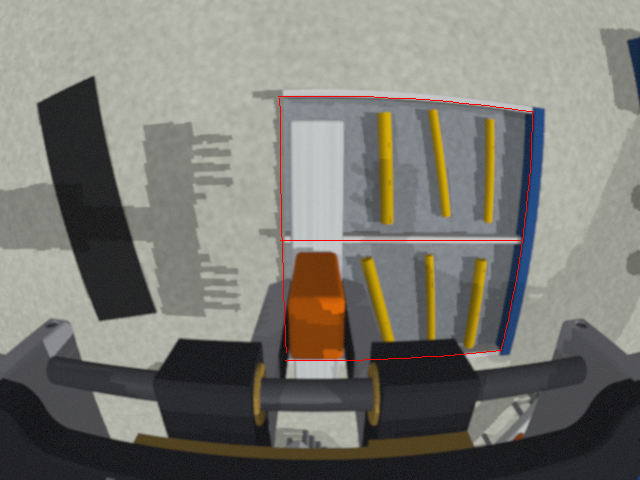

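The overlay of the tray model sits on the real edges. The rods clear the rake, and the divider projects at row 240, between the tooth groups. Next I descend.

Request:
arm_command --targets '[[-1,[-0.003,0,0.08],[0,0,0]],[-1,[0,0,0.08],[0,0,0]],[-1,[0,0,0.04],[0,0,0]],[-1,[0,0,0.02],[0,0,0.008]],[-1,[0,0,0],[0,0,0.008]],[-1,[0,0,0],[0,0,0]],[-1,[0,0,0],[0,0,0]]]'

```text
time_s: 7.32
ee_pos: [0.528, -0.0678, 0.0832]
tool_rot: [-180.0, 0.0, 169.1]
wrist_force: [0.4, -0.2, -2.6]
gripper_width: 0.253
gripper_force: 45.0
```

```bash
python3 -c "
from h import *
st()"
```

```text
t 7.325 tray xy mm [  0.3025 -84.7501] z 83.1617337389574 rakeyaw-tray -1.3529552593345215 F tray 0.45205482941748615 -0.12981564035895382 -2.592504921938936 M [ 0.0181  0.0253 -0.0073]
```

Request:
arm_command --targets '[[-1,[0,0.01,0.004],[0,0,0]],[-1,[0.001,0.02,0],[0,0,0]],[-1,[0,0.02,0],[0,0,0]],[-1,[0.001,0.02,0],[0,0,0]],[-1,[0,0.02,0],[0,0,0]],[-1,[0.001,0.02,0],[0,0,0]],[-1,[0,0.02,0],[0,0,0]],[-1,[0.001,0.02,0],[0,0,0]],[-1,[0,0.02,0],[0,0,0]],[-1,[0.001,0.02,0],[0,0,0]],[-1,[0,0.02,0],[0,0,0]],[-1,[0.001,0.02,0],[0,0,0]]]'

```text
time_s: 8.82
ee_pos: [0.5372, -0.0107, 0.0817]
tool_rot: [180.0, -0.0, 169.1]
wrist_force: [0.3, 0.4, -3.5]
gripper_width: 0.254
gripper_force: 45.0
```

```bash
python3 -c "
from h import *
st()"
```

```text
t 8.825 tray xy mm [ -0.0483 -26.8833] z 81.69082191265517 rakeyaw-tray -1.3606415681609292 F tray 0.1879552005930692 0.4823299741848843 -3.462287666307585 M [0.0042 0.0057 0.055 ]
```

Request:
arm_command --targets '[[-1,[0,0.02,0],[0,0,0]],[-1,[0.001,0.02,0],[0,0,0]],[-1,[0,0.02,0],[0,0,0]],[-1,[0.001,0.02,0],[0,0,0]],[-1,[0,0.02,0],[0,0,0]],[-1,[0.001,0.02,0],[0,0,0]],[-1,[0,0.02,0],[0,0,0]],[-1,[0.001,0.02,0],[0,0,0]],[-1,[0,0.02,0],[0,0,0]],[-1,[0,0,0],[0,0,0]]]'

```text
time_s: 10.07
ee_pos: [0.5447, 0.0337, 0.0817]
tool_rot: [180.0, -0.0, 169.2]
wrist_force: [0.2, 0.5, -2.0]
gripper_width: 0.252
gripper_force: 45.0
```

```bash
python3 - <<'E'
from h import *
st()
cv2.imwrite("pics/w3.png",imaging.get_image("wrist")[:,:,::-1])
E
```

```text
t 10.075 tray xy mm [-0.0118 18.1505] z 81.66426514288872 rakeyaw-tray -1.3380494126968472 F tray 0.100258230950768 0.4935779845346582 -1.9922264402202752 M [-0.0295  0.0629 -0.0546]
```

View pics/w3.png

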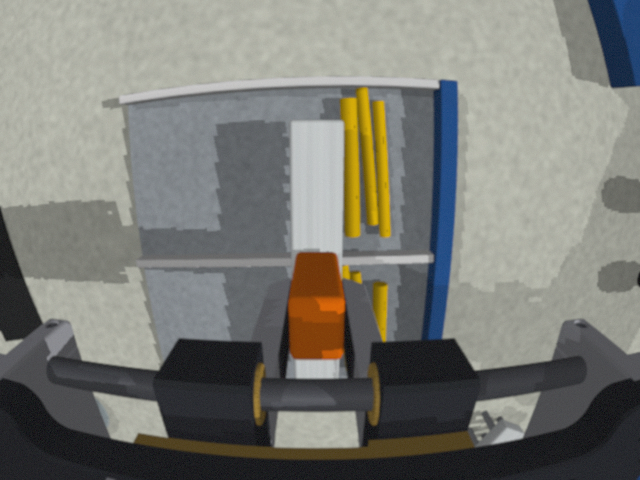

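The rods are rolling ahead of the rake in a loose group around columns 345–390, with about 55 px left to the rail. I'll continue more slowly, then feel for contact.

Request:
arm_command --targets '[[-1,[0,0.014,0],[0,0,0]],[-1,[0.001,0.014,0],[0,0,0]],[-1,[0,0.014,0],[0,0,0]],[-1,[0,0.014,0],[0,0,0]],[-1,[0.001,0.014,0],[0,0,0]],[-1,[0,0.014,0],[0,0,0]],[-1,[0,0.012,0],[0,0,0]],[-1,[0,0.008,0],[0,0,0]],[-1,[0,0,0],[0,0,0]]]'

```text
time_s: 11.25
ee_pos: [0.5491, 0.0591, 0.0817]
tool_rot: [180.0, -0.0, 169.1]
wrist_force: [-0.8, -0.3, -2.7]
gripper_width: 0.252
gripper_force: 45.0
```

```bash
python3 -c "
from h import *
st()"
```

```text
t 11.25 tray xy mm [ 0.1189 43.9253] z 81.67831610746605 rakeyaw-tray -1.3537781370781943 F tray -0.6951701727791073 -0.40671330394522975 -2.6906611464463372 M [0.0088 0.0232 0.0165]
```

Request:
arm_command --targets '[[-1,[0,0.004,0],[0,0,0]],[-1,[0,0.002,0],[0,0,0]],[-1,[0,0,0],[0,0,0]]]'

```text
time_s: 11.62
ee_pos: [0.5494, 0.0604, 0.0817]
tool_rot: [-180.0, 0.0, 169.1]
wrist_force: [-0.1, 0.2, -2.1]
gripper_width: 0.254
gripper_force: 45.0
```

```bash
python3 -c "
from h import *
st()"
```

```text
t 11.625 tray xy mm [ 0.189  45.2802] z 81.7092172009503 rakeyaw-tray -1.3600817967912064 F tray -0.1273780737473696 0.21637435453513754 -2.1084063204161865 M [-0.0818  0.0226 -0.0182]
```

Request:
arm_command --targets '[[-1,[0,0.004,0],[0,0,0]],[-1,[0,0.004,0],[0,0,0]],[-1,[0,0,0],[0,0,0]]]'

```text
time_s: 12.0
ee_pos: [0.5497, 0.0625, 0.0817]
tool_rot: [180.0, -0.0, 169.1]
wrist_force: [-0.3, 0.1, -2.0]
gripper_width: 0.25
gripper_force: 45.0
```

Request:
arm_command --targets '[[-1,[0,0.003,0],[0,0,0]],[-1,[0,0.001,0],[0,0,0]],[-1,[0,0,0],[0,0,0]]]'

```text
time_s: 12.38
ee_pos: [0.5499, 0.0634, 0.0817]
tool_rot: [180.0, 0.0, 169.1]
wrist_force: [0.6, -0.7, -2.1]
gripper_width: 0.249
gripper_force: 45.0
```

```bash
python3 -c "
from h import *
st()"
```

```text
t 12.375 tray xy mm [ 0.2521 48.2957] z 81.71030559746957 rakeyaw-tray -1.359508654567037 F tray 0.7578938450090992 -0.6257769994207433 -2.1367055103945813 M [-0.081   0.0382 -0.0027]
```

Request:
arm_command --targets '[[-1,[0,0.002,0],[0,0,0]],[-1,[0,0,0],[0,0,0]]]'

```text
time_s: 12.62
ee_pos: [0.55, 0.0639, 0.0817]
tool_rot: [-180.0, -0.0, 169.1]
wrist_force: [0.1, -0.2, -2.2]
gripper_width: 0.253
gripper_force: 45.0
```

Request:
arm_command --targets '[[-1,[0,0.002,0],[0,0,0]],[-1,[0,0,0],[0,0,0]]]'

```text
time_s: 12.88
ee_pos: [0.5501, 0.0644, 0.0817]
tool_rot: [180.0, 0.0, 169.1]
wrist_force: [-0.0, -0.1, -2.8]
gripper_width: 0.251
gripper_force: 45.0
```

```bash
python3 -c "
from h import *
st()"
```

```text
t 12.875 tray xy mm [ 0.2816 49.3307] z 81.70508387457751 rakeyaw-tray -1.360370243290106 F tray -0.016769310207103923 -0.08077936525503822 -2.8010478439826234 M [-0.0375 -0.0095  0.0055]
```

Request:
arm_command --targets '[[-1,[0,0.002,0],[0,0,0]],[-1,[0,0,0],[0,0,0]]]'

```text
time_s: 13.12
ee_pos: [0.5502, 0.0649, 0.0817]
tool_rot: [180.0, 0.0, 169.1]
wrist_force: [-0.3, 0.1, -2.3]
gripper_width: 0.252
gripper_force: 45.0
```

```bash
python3 -c "
from h import *
st()"
```

```text
t 13.125 tray xy mm [ 0.2829 49.8151] z 81.6952719948829 rakeyaw-tray -1.35830676525174 F tray -0.3365656086712178 0.06122011374082607 -2.2566895941738316 M [-0.0292  0.0023  0.0314]
```

Request:
arm_command --targets '[[-1,[0,0.002,0],[0,0,0]],[-1,[0,0,0],[0,0,0]]]'

```text
time_s: 13.38
ee_pos: [0.5503, 0.0654, 0.0817]
tool_rot: [180.0, -0.0, 169.1]
wrist_force: [-0.0, -0.7, -3.6]
gripper_width: 0.251
gripper_force: 45.0
```

Request:
arm_command --targets '[[-1,[0,0.002,0],[0,0,0]],[-1,[0,0,0],[0,0,0]]]'

```text
time_s: 13.62
ee_pos: [0.5504, 0.0658, 0.0817]
tool_rot: [-180.0, -0.0, 169.1]
wrist_force: [0.7, -0.9, -2.2]
gripper_width: 0.251
gripper_force: 45.0
```

```bash
python3 -c "
from h import *
st()"
```

```text
t 13.625 tray xy mm [ 0.3134 50.792 ] z 81.67522555369892 rakeyaw-tray -1.3598279552826966 F tray 0.8410013737656782 -0.7647368779673144 -2.1532615480654282 M [-0.1277 -0.0218 -0.0364]
```

Request:
arm_command --targets '[[-1,[0,0.002,0],[0,0,0]],[-1,[0,0,0],[0,0,0]]]'

```text
time_s: 13.88
ee_pos: [0.5505, 0.0664, 0.0817]
tool_rot: [180.0, -0.0, 169.1]
wrist_force: [-0.1, -0.8, -2.5]
gripper_width: 0.252
gripper_force: 45.0
```

```bash
python3 -c "
from h import *
st()"
```

```text
t 13.875 tray xy mm [ 0.3148 51.3223] z 81.69285906560809 rakeyaw-tray -1.3583549734848077 F tray 0.055349138218265974 -0.7559188471914877 -2.4569237837283238 M [-0.0538 -0.0405  0.0387]
```

Request:
arm_command --targets '[[-1,[0,0.002,0],[0,0,0]],[-1,[0,0,0],[0,0,0]]]'

```text
time_s: 14.12
ee_pos: [0.5506, 0.0669, 0.0817]
tool_rot: [180.0, -0.0, 169.1]
wrist_force: [0.1, 0.7, -2.2]
gripper_width: 0.249
gripper_force: 45.0
```

```bash
python3 -c "
from h import *
st()"
```

```text
t 14.125 tray xy mm [ 0.3185 51.8141] z 81.70002551802784 rakeyaw-tray -1.360850405239205 F tray 0.005870227171017443 0.7134880234677456 -2.2141118119050693 M [-0.013  -0.0303 -0.0539]
```

Request:
arm_command --targets '[[-1,[0,0.002,0],[0,0,0]],[-1,[0,0,0],[0,0,0]]]'

```text
time_s: 14.38
ee_pos: [0.5507, 0.0674, 0.0817]
tool_rot: [180.0, 0.0, 169.1]
wrist_force: [-0.5, 0.1, -3.1]
gripper_width: 0.251
gripper_force: 45.0
```

```bash
python3 - <<'E'
from h import *
st()
cv2.imwrite("pics/w4.png",cv2.resize(imaging.get_image("wrist")[60:360,250:470,::-1],None,fx=2,fy=2))
E
```

```text
t 14.375 tray xy mm [ 0.3549 52.3285] z 81.69743348041938 rakeyaw-tray -1.3598519626440009 F tray -0.5608320604524988 0.05732403347123423 -3.093634599338618 M [-0.0628 -0.0084 -0.0469]
```

View pics/w4.png

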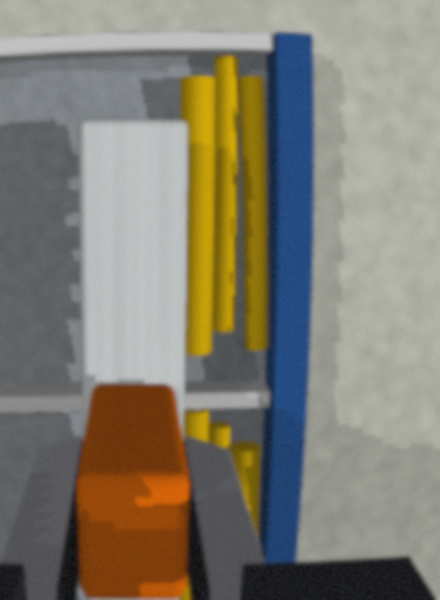

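The crop shows the −x bay's thick rod against the teeth, then a thin rod, with a gap of about 8 px (roughly 3 mm) before the rod at the rail. Contact is still a little ahead.

Request:
arm_command --targets '[[-1,[0,0.002,0],[0,0,0]],[-1,[0,0.002,0],[0,0,0]],[-1,[0,0,0],[0,0,0]]]'

```text
time_s: 14.8
ee_pos: [0.5509, 0.0683, 0.0817]
tool_rot: [180.0, -0.0, 169.1]
wrist_force: [0.2, -0.7, -2.7]
gripper_width: 0.251
gripper_force: 45.0
```

```bash
python3 -c "
from h import *
st()"
```

```text
t 14.8 tray xy mm [ 0.3668 53.3379] z 81.68694045135932 rakeyaw-tray -1.3591172310202921 F tray 0.28750063520319247 -0.6747378950015559 -2.6873507652676496 M [-0.0168  0.0355  0.0008]
```

Request:
arm_command --targets '[[-1,[0,0.002,0],[0,0,0]],[-1,[0,0,0],[0,0,0]]]'

```text
time_s: 15.05
ee_pos: [0.551, 0.0688, 0.0817]
tool_rot: [180.0, -0.0, 169.1]
wrist_force: [-0.2, 0.0, -3.5]
gripper_width: 0.255
gripper_force: 45.0
```

```bash
python3 -c "
from h import *
st()"
```

```text
t 15.05 tray xy mm [ 0.3808 53.8167] z 81.68313030768934 rakeyaw-tray -1.3602449318294134 F tray -0.18934500770897442 0.017670687131809172 -3.452812629613412 M [-0.0346  0.025   0.0045]
```

Request:
arm_command --targets '[[-1,[0,0.002,0],[0,0,0]],[-1,[0,0,0],[0,0,0]]]'

```text
time_s: 15.3
ee_pos: [0.5511, 0.0693, 0.0817]
tool_rot: [-180.0, 0.0, 169.1]
wrist_force: [-0.5, -0.2, -2.3]
gripper_width: 0.251
gripper_force: 45.0
```

Request:
arm_command --targets '[[-1,[0,0.002,0],[0,0,0]],[-1,[0,0,0],[0,0,0]]]'

```text
time_s: 15.55
ee_pos: [0.5512, 0.0696, 0.0817]
tool_rot: [-180.0, 0.0, 169.1]
wrist_force: [-0.3, -2.2, -1.8]
gripper_width: 0.252
gripper_force: 45.0
```

```bash
python3 -c "
from h import *
st()"
```

```text
t 15.55 tray xy mm [ 0.4523 54.6548] z 81.70398547494737 rakeyaw-tray -1.365777668360323 F tray 0.07217032398797242 -2.211460957094522 -1.7646565956744782 M [-0.5469 -0.0154 -0.0711]
```

Request:
arm_command --targets '[[-1,[0,0.002,0],[0,0,0]],[-1,[0,0,0],[0,0,0]]]'

```text
time_s: 15.8
ee_pos: [0.5512, 0.0699, 0.0817]
tool_rot: [-180.0, 0.0, 169.1]
wrist_force: [-0.4, -5.5, -2.4]
gripper_width: 0.25
gripper_force: 45.0
```

```bash
python3 -c "
from h import *
st()"
```

```text
t 15.8 tray xy mm [ 0.4622 54.9424] z 81.70635347054646 rakeyaw-tray -1.363731190502051 F tray 0.48116684214766964 -5.526646905037658 -2.3679586096439014 M [-1.2772  0.0779 -0.0273]
```

Contact: about 5.5 N in total. The moment puts roughly 4 N on the +x row and 1.5 N on the −x row. I'll press further and turn slightly towards the −x row.

Request:
arm_command --targets '[[-1,[0,0.001,0],[0,0,0.001]],[-1,[0,0,0],[0,0,0.001]],[-1,[0,0,0],[0,0,0]]]'

```text
time_s: 16.18
ee_pos: [0.5512, 0.07, 0.0817]
tool_rot: [-179.9, -0.0, 169.0]
wrist_force: [0.4, -6.2, -2.0]
gripper_width: 0.254
gripper_force: 45.0
```

```bash
python3 -c "
from h import *
st()"
```

```text
t 16.175 tray xy mm [ 0.4405 55.026 ] z 81.67402541932518 rakeyaw-tray -1.5322917203176587 F tray 1.3845561469757832 -6.072274833063801 -1.978041625582528 M [-1.612   0.1745  0.0804]
```

Request:
arm_command --targets '[[-1,[0,0.001,0],[0,0,0.001]],[-1,[0,0.001,0],[0,0,0]],[-1,[0,0,0],[0,0,0]]]'

```text
time_s: 16.55
ee_pos: [0.5513, 0.0702, 0.0817]
tool_rot: [-179.9, -0.0, 168.9]
wrist_force: [-1.4, -8.7, -1.8]
gripper_width: 0.25
gripper_force: 45.0
```

```bash
python3 -c "
from h import *
st()"
```

```text
t 16.55 tray xy mm [ 0.4556 55.2043] z 81.71156140314378 rakeyaw-tray -1.6131081010164223 F tray 0.03437269915534605 -8.864708659562202 -1.7686494484254913 M [-2.1735  0.3341  0.1139]
```

Total is about 9.3 N, roughly 5.4 and 3.9. One small trim, then hold for over a second.

Request:
arm_command --targets '[[-1,[0,0,0],[0,0,0.001]],[-1,[0,0.0004,0],[0,0,0]],[-1,[0,0,0],[0,0,0]],[-1,[0,0,0],[0,0,0]]]'

```text
time_s: 17.05
ee_pos: [0.5513, 0.0702, 0.0817]
tool_rot: [-179.9, -0.0, 168.8]
wrist_force: [-1.8, -9.9, -0.7]
gripper_width: 0.256
gripper_force: 45.0
```

```bash
python3 - <<'E'
from h import *
st()
cv2.imwrite("pics/w5.png",cv2.resize(imaging.get_image("wrist")[60:360,250:470,::-1],None,fx=2,fy=2))
st()
E
```

```text
t 17.05 tray xy mm [ 0.4627 55.2267] z 81.71035727555015 rakeyaw-tray -1.702146336657023 F tray -0.11566441110276528 -10.085193777521706 -0.7291274993599755 M [-2.3002  0.3796  0.2277]
t 17.1 tray xy mm [ 0.4647 55.2182] z 81.69953190519873 rakeyaw-tray -1.7020805196687263 F tray 1.0792524842941675 -9.912089438168914 -2.0088769094223062 M [-2.2815  0.349   0.1936]
```

View pics/w5.png

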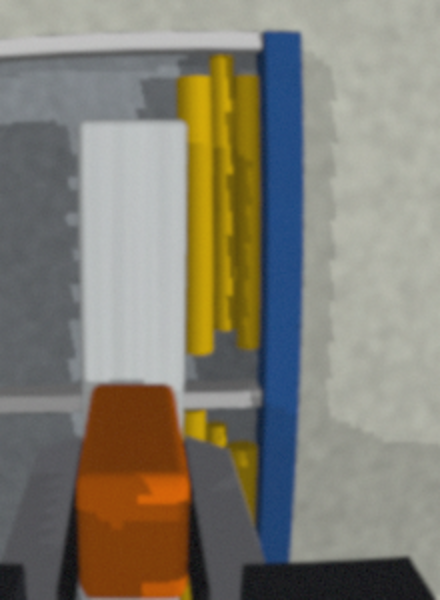

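Both rows are tight and parallel against the rail (columns 185–262 of the crop), at about 5 N each. I'll hold, then back off gently.

Request:
arm_command --targets '[[-1,[0,0,0],[0,0,0]],[-1,[0,0,0],[0,0,0]],[-1,[0,0,0],[0,0,0]],[-1,[0,0,0],[0,0,0]],[-1,[0,0,0],[0,0,0]],[-1,[0,0,0],[0,0,0]],[-1,[0,0,0],[0,0,0]],[-1,[0,0,0],[0,0,0]],[-1,[0,0,0],[0,0,0]],[-1,[0,0,0],[0,0,0]]]'

```text
time_s: 18.35
ee_pos: [0.5513, 0.0702, 0.0817]
tool_rot: [-179.9, -0.0, 168.8]
wrist_force: [-1.5, -9.4, -0.8]
gripper_width: 0.254
gripper_force: 45.0
```

```bash
python3 -c "
from h import *
st()"
```

```text
t 18.35 tray xy mm [ 0.4702 55.2414] z 81.72790609853877 rakeyaw-tray -1.701398082114622 F tray 0.06009401491221082 -9.48508314386776 -0.781103647333625 M [-2.3565  0.323   0.261 ]
```

Request:
arm_command --targets '[[-1,[0,-0.001,0],[0,0,0]],[-1,[0,-0.001,0],[0,0,0]],[-1,[0,-0.002,0],[0,0,0]],[-1,[0,-0.002,0],[0,0,0]],[-1,[0,-0.004,0],[0,0,0]],[-1,[0,-0.008,0],[0,0,0]],[-1,[0,-0.015,0],[0,0,0]],[-1,[0,-0.025,0],[0,0,0]],[-1,[0,-0.04,0],[0,0,0]],[-1,[0,-0.04,0],[0,0,0]],[-1,[0,-0.03,0],[0,0,0]],[-1,[0,0,0],[0,0,0]]]'

```text
time_s: 19.85
ee_pos: [0.5432, 0.0293, 0.0817]
tool_rot: [180.0, 0.0, 168.7]
wrist_force: [0.8, -0.4, -2.5]
gripper_width: 0.251
gripper_force: 45.0
```

```bash
python3 - <<'E'
from h import *
st()
cv2.imwrite("pics/w6.png",imaging.get_image("wrist")[:,:,::-1])
E
```

```text
t 19.85 tray xy mm [-0.7913 13.579 ] z 81.72869606799709 rakeyaw-tray -1.7693464124868399 F tray 0.8408432389210763 -0.22440576796531048 -2.508647851511354 M [-0.0027 -0.0169  0.0043]
```

View pics/w6.png

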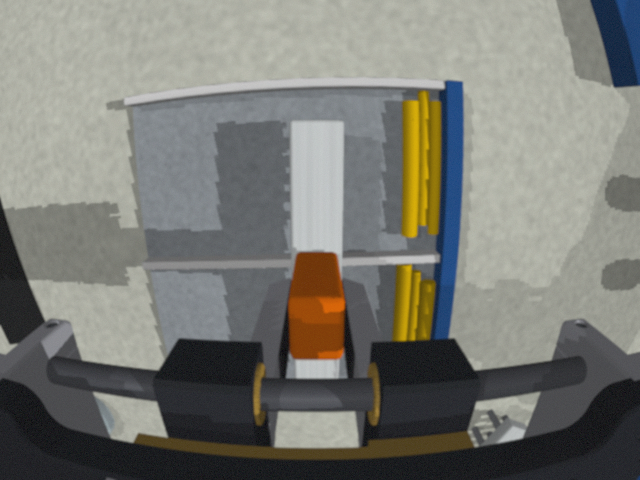

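The rows stayed against the rail (columns 400–440). Now I return the rake to the mat.

Request:
arm_command --targets '[[-1,[0,0,-0.11],[0,0,0]],[-1,[0,0,-0.12],[0,0,0]],[-1,[0.009,-0.1,0],[0,0,0]],[-1,[0.011,-0.17,0],[0,0,0]],[-1,[0.011,-0.17,0],[0,0,0]],[-1,[0.011,-0.17,0],[0,0,0]],[-1,[0.011,-0.17,0],[0,0,0]],[-1,[0.011,-0.17,0],[0,0,0]],[-1,[0.011,-0.17,0],[0,0,0]],[-1,[0,-0.1,0],[0,0,0]],[-1,[0,-0.044,0],[0,0,0]],[-1,[0,0,0],[0,0,-0.066]]]'

```text
time_s: 21.4
ee_pos: [0.4634, -0.2765, 0.1391]
tool_rot: [180.0, -0.0, 174.8]
wrist_force: [-0.6, 0.3, -2.2]
gripper_width: 0.254
gripper_force: 45.0
```

Request:
arm_command --targets '[[-1,[0,0,0],[0,0,-0.066]],[-1,[0,0,0],[0,0,0]],[-1,[0,0,0],[0,0,0]]]'

```text
time_s: 21.78
ee_pos: [0.4636, -0.276, 0.1392]
tool_rot: [180.0, 0.0, -179.4]
wrist_force: [0.2, 0.4, -2.7]
gripper_width: 0.256
gripper_force: 45.0
```

```bash
python3 - <<'E'
from h import *
o=telemetry.get_obs(); print(o["time_s"],o["ee_pos"],o["tool_rot"],o["wrist_force"])
m=imaging.camera_model("wrist"); im=imaging.get_image("wrist")[:,:,::-1].copy(); cv2.imwrite("pics/w7.png",im)
# mat black pixels -> long edges on the mat plane
a=np.radians(1.9);R=np.array([[np.cos(a),-np.sin(a)],[np.sin(a),np.cos(a)]])
q=np.array([[-.1175,-.0375],[.1175,-.0375],[.1175,.0375],[-.1175,.0375]])@R.T+[.463,-.277]
cv2.polylines(im,[np.round(proj(m,np.c_[q,np.full(4,.003)],True)).astype(int).reshape(-1,1,2)],True,(0,0,255),1)
cv2.imwrite("pics/w7b.png",im)
E
```

```text
21.775 [ 0.4636 -0.276   0.1392] [ 179.9962    0.0007 -179.4371] [ 0.1819  0.445  -2.7485]
```

View pics/w7b.png

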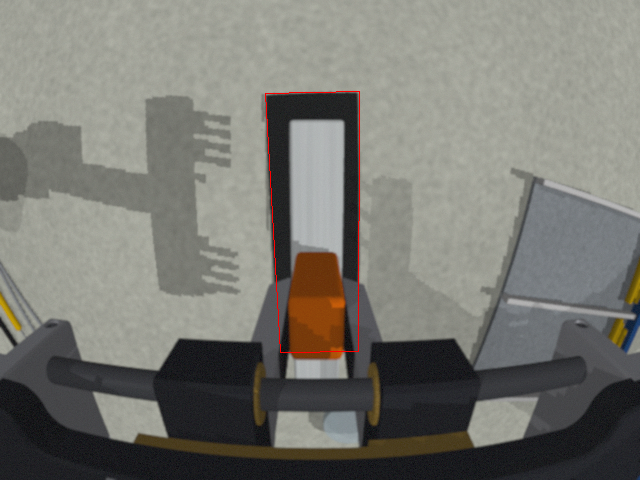

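The mat outline fits and the rake is centred over it. Lowering now.

Request:
arm_command --targets '[[-1,[0,0,0.09],[0,0,0]],[-1,[0,0,0.09],[0,0,0]],[-1,[0,0,0.04],[0,0,0]],[-1,[0,0,0.018],[0,0,0]],[-1,[0,0,0.004],[0,0,0]],[-1,[0,0,0],[0,0,0]],[-1,[0,0,0],[0,0,0]]]'

```text
time_s: 22.7
ee_pos: [0.4635, -0.2765, 0.0792]
tool_rot: [-180.0, 0.0, -179.3]
wrist_force: [-0.6, -0.3, -2.4]
gripper_width: 0.252
gripper_force: 45.0
```

Request:
arm_command --targets '[[-1,[0,0,0.002],[0,0,0]],[-1,[0,0,0],[0,0,0]]]'

```text
time_s: 22.95
ee_pos: [0.4633, -0.2764, 0.0782]
tool_rot: [-180.0, 0.0, -179.3]
wrist_force: [0.1, -0.1, -3.0]
gripper_width: 0.255
gripper_force: 45.0
```

Request:
arm_command --targets '[[-1,[0,0,0.002],[0,0,0]],[-1,[0,0,0],[0,0,0]]]'

```text
time_s: 23.2
ee_pos: [0.4633, -0.2764, 0.0776]
tool_rot: [180.0, -0.0, -179.3]
wrist_force: [0.5, 0.4, -2.7]
gripper_width: 0.256
gripper_force: 45.0
```

Request:
arm_command --targets '[[-1,[0,0,0.001],[0,0,0]],[-1,[0,0,0],[0,0,0]]]'

```text
time_s: 23.45
ee_pos: [0.4634, -0.2765, 0.0776]
tool_rot: [-180.0, 0.0, -179.3]
wrist_force: [-0.9, 1.6, 0.4]
gripper_width: 0.251
gripper_force: 45.0
```

The rake is on the mat. Release and rise.

Request:
arm_command --targets '[[-0.3,[0,0,0],[0,0,0]],[-0.3,[0,0,0],[0,0,0]],[0.3,[0,0,0],[0,0,0]],[0.3,[0,0,0],[0,0,0]],[0.3,[0,0,0],[0,0,0]],[0.6,[0,0,0],[0,0,0]],[0.6,[0,0,0],[0,0,0]],[0.6,[0,0,0],[0,0,0]]]'

```text
time_s: 24.45
ee_pos: [0.4634, -0.2764, 0.0775]
tool_rot: [-180.0, 0.0, -179.3]
wrist_force: [0.1, -0.2, 0.0]
gripper_width: 0.802
gripper_force: 0.0
```

Request:
arm_command --targets '[[0.6,[0,0,-0.05],[0,0,0]],[0.6,[0,0,-0.15],[0,0,0]],[0.6,[0,0,-0.2],[0,0,0]],[0.6,[0,0,-0.2],[0,0,0]],[0.6,[0,0,0],[0,0,0]],[0.6,[0,0,0],[0,0,0]]]'

```text
time_s: 25.2
ee_pos: [0.4631, -0.2762, 0.2271]
tool_rot: [180.0, -0.0, -179.3]
wrist_force: [-0.1, 0.4, 0.4]
gripper_width: 0.8
gripper_force: 0.0
```

```bash
python3 - <<'E'
from h import *
o=telemetry.get_obs(); print(o["time_s"],o["ee_pos"],o["gripper_width"])
w=imaging.get_image("wrist")[:,:,::-1]; t=imaging.get_image("top")[:,:,::-1]
a=cv2.resize(t[190:400,260:530],None,fx=1.5,fy=1.5)
b=cv2.resize(w,(420,315)); cv2.imwrite("pics/end.png",cv2.hconcat([cv2.resize(a,(380,315)),b]))
m=imaging.camera_model("top"); h=cv2.cvtColor(t,cv2.COLOR_BGR2HSV); mk=cv2.inRange(h,(20,120,60),(35,255,255))
a=np.radians(YAW);ux=np.array([np.cos(a),np.sin(a)]);uy=np.array([-ux[1],ux[0]])
k,L,s,c=cv2.connectedComponentsWithStats(mk)
for i in range(1,k):
    if s[i,4]>40:
        r=cv2.minAreaRect(cv2.findNonZero((L==i).astype(np.uint8))); W=np.array([onz(m,*p,.011)[:2]-O for p in cv2.boxPoints(r)])
        print("rods",s[i],"tray x",(W@ux)*1e3,"y",(W@uy)*1e3)
E
```

```text
25.2 [ 0.4631 -0.2762  0.2271] 0.7999566580768666
rods [292 215  22  56 705] tray x [  6.2499 109.2567 108.9658   5.9981] y [94.7909 94.2137 65.8754 66.677 ]
rods [279 280  22  52 658] tray x [-111.5518  -14.9264  -14.9149 -111.5107] y [94.9622 95.3146 69.5028 69.3446]
rods [561 369  19   3  48] tray x [-83.6842 -77.4343 -81.0555 -87.3032] y [-436.6844 -469.6312 -470.1762 -437.239 ]
```

View pics/end.png

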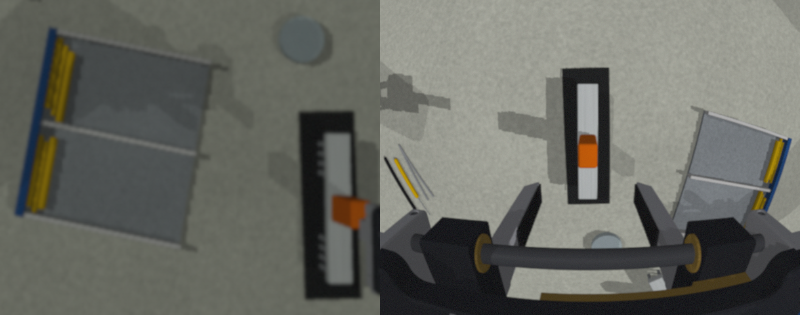

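Both rows lie snug against the rail, about 29 mm and 26 mm wide. The rake stands centred on its mat and the gripper is clear, so I'm handing the job in.

```bash
python3 -c "
from workcell import order
print(order.finish_job())"
```

```text
the job is handed in; nothing more can be done
None
```

The job is handed in at about 25 s of the 64 s allowed: all six rods lie in two snug rows against the blue rail, three in each bay, after both rows were pressed together for over a second at an estimated 5 N each, and the rake stands upright on its mat; the hand-in returned no verdict.

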